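# Refill the welding bench's fixture-hardware tray

## Robot

A 6-joint arm with a two-finger parallel gripper is mounted at the origin on the work surface. World frame = base frame: x ahead of the robot, y to its left, z up, the work surface at z = 0. Lengths are in mm, angles in rad, forces in N, time in s.
With the tool pointing down it reaches from about 275 to 750 mm from the base axis. Payload 10.2 kg.
Tool frame: the origin (TCP) lies at the very end of the fingers, on their centre line; the grasp point (between the pads) lies 19 mm behind it (ctrl.tcp_to_grasp is the distance from the TCP to the grasp point, in mm); z points along the fingers, x is the direction in which the jaws open and shut, and the axes are right-handed (so a half turn about z gives the same grasp; the last joint's range is limited). The gripper opens to 85 mm and grips with 20 to 120 N. Pads are 22 mm wide; open, the fingers measure 114 mm over their backs; the gripper's body (76 mm by 85 mm) begins 54 mm behind the grasp point. The pads swing forward as they close: fully open they stand 13 mm farther back than shut.
Start: joints at [-1.463, 0.313, 1.498, -0, 1.331, -0.223], TCP at [170.507, -496.546, 209.094] pointing down, gripper open.
Joint ranges: [-2.94, 2.94], [-0.97, 2.17], [0.19, 2.56], [-1.23, 4.37], [0.02, 3.11], [-2.88, 2.88]. Speed limits (rad/s): [2.39, 2.39, 3.01, 3.14, 3.14, 3.14].

## Interface

Orientations are given as a unit quaternion [w, x, y, z].
In Python, from rig import monitor, vision, order, ctrl gives the robot as it stands. The module is installed in compiled form; this text tells all that it offers.
- The arm moves only by the shell command python3 -m pendant 'ROWS' [FORCE]. ROWS is JSON, a list that holds one entry, the list of rows, each a list of 5 numbers: the closure, from -1 (fully open) to 1 (shut), then the shift along the world's x, y, z in m, then the turn about the world's z in degrees. In form: [[[fingers, dx, dy, dz, spin], ...]]. A call has 1 to 20 rows; each row is the pose to reach, as a shift and turn from the pose commanded when the call began; what a row does not reach only later rows make up. A row lasts 1/10 s, in which the tool goes at most 50 mm and 8.59 degrees, less where a joint would pass 70% of its speed; a pose out of reach is approached as far as the arm can. A call with a gripper value outside its range is refused whole. The fingers move at their own pace and stop on an object; FORCE is the grip in N (left out, the last holds). Time passes only in rows, so rows that repeat a pose let the fingers close. It gives the time, the measured TCP pose, the force and the opening at its end, in the units of the state.
- monitor.sense(): the state, without advancing time (a new reading comes with each control period).
- vision.capture(name): name is "side" or "top" or "wrist"; returns (picture, depth): 384x512x3 uint8, red, green, blue; 384x512 float32, mm along the optical axis (not along the pixel's ray), 0 where there is no reading.
- vision.camera_info(name): a dict with "fov_y" (degrees; the focal length in pixels is half the picture's height over the tangent of half this angle, whatever the lens; pixels are square), "cx", "cy" (the principal point, pixels), "R" (3x3) and "t" (3): a world point X has camera coordinates R X + t; the wrist camera has in their place "hand_eye" (4x4, takes a point from camera to tool coordinates, whose origin is the TCP and whose axes are the tool frame's). Camera axes: x right, y down, z forward; pixel columns grow to the right and rows downward; lengths in mm; the calibration is good to about 2 mm. A picture is of the moment at which its call begins: read the wrist's pose just before it. camera_info takes no time and is no camera call.
- order.finish_job(): hands the job in, once; it reports no verdict.
The state is a dict: "time_s": time; "joints": joint angles; "dq": joint speeds; "tau": joint torques, N m; "eef_pos": TCP position; "ee_rot": TCP orientation; "force": force on the tool from outside, world axes, zero at the start; "wrist_torque": the same for the moment, N m; "grip_width": opening from 0.0 (shut) to 1.0 (fully open).
Only numpy, scipy, OpenCV 4.12 (cv2) and the standard library are available. Lean on these libraries where they do the work, as an engineer would, in place of code of your own. Each camera call takes 0.05 s, during which the arm holds its last target.

## Task

Gather the four pieces of fixture hardware scattered on the welding bench into the grey kit tray, each standing upright, seated flat on the bottom of the dish of its own shape: the hexagon nut in the hexagonal dish, the round sleeve in the round dish, the square tube in the square dish and the V-block, groove up, in the oblong dish. The solid round offcut (no hole) and the plain block (no groove) do not belong there: leave them where they stand.

Things in the scene. Friction and masses are not known exactly. Their poses are not given: they have to be found in the camera images.
- nut_c (a point): Large bare-steel hexagon nut with a bore, standing with the bore vertical: 50 mm across flats, 58 mm across corners, 40 mm tall, round bore 26 mm. Point: its centre, half-way up (20 mm above its underside). z up along the bore; its x axis is normal to one pair of flats (so flats lie at yaw 0, 60, 120 degrees). 0.42 kg.
- sleeve_c (a point): Bare-steel round spacer sleeve (a short thick tube) standing upright: outside diameter 44 mm, open bore 34 mm, 40 mm tall. Point: its centre, half-way up (20 mm above its underside). z up along the bore. 0.22 kg.
- tube_c (a point): Bare-steel piece of square tube standing on end, open from above: 40 x 40 mm outside, 32 mm square hole, 40 mm tall. Point: its centre, half-way up (20 mm above its underside). x and y are normal to its sides, z up along the hole. 0.18 kg.
- vblock_c (a point): Bare-steel V-block: 60 mm long (x) x 40 mm wide (y) x 40 mm tall (z), with a V groove along its length in the top, 28 mm wide at the top and 14 mm deep. Point: its centre, half-way up (20 mm above its underside). z up. 0.6 kg.
- slug_c (a point): Look-alike that does not belong: solid round bar offcut in bare steel, 44 mm diameter, 40 mm tall, standing on end, top flat with no hole. Point: its centre, half-way up. 0.46 kg.
- block_c (a point): Look-alike that does not belong: plain solid steel block, 60 (x) x 40 (y) x 40 mm tall, flat top with no groove. Point: its centre, half-way up. 0.7 kg.
- dish_round_c (a point): Round dish, inside diameter 62 mm. Black, fixed, one of four shallow dishes set two by two, 92 mm apart centre to centre, in the grey kit tray (196 mm square, its rim 15 mm above the bench). Dish walls 4 mm thick, rim 7 mm above the dish's inner floor. Point: centre of the inner floor, 8 mm above the bench; z up, turned with the tray.
- dish_hex_c (a point): Hexagonal dish, inside 68 mm across flats. Black, fixed, one of four shallow dishes set two by two, 92 mm apart centre to centre, in the grey kit tray (196 mm square, its rim 15 mm above the bench). Dish walls 4 mm thick, rim 7 mm above the dish's inner floor. Point: centre of the inner floor, 8 mm above the bench; z up, x is normal to one pair of its flats.
- dish_square_c (a point): Square dish, inside 60 x 60 mm. Black, fixed, one of four shallow dishes set two by two, 92 mm apart centre to centre, in the grey kit tray (196 mm square, its rim 15 mm above the bench). Dish walls 4 mm thick, rim 7 mm above the dish's inner floor. Point: centre of the inner floor, 8 mm above the bench; z up, x and y are normal to its sides.
- dish_long_c (a point): Oblong dish, inside 80 mm along x by 60 mm along y. Black, fixed, one of four shallow dishes set two by two, 92 mm apart centre to centre, in the grey kit tray (196 mm square, its rim 15 mm above the bench). Dish walls 4 mm thick, rim 7 mm above the dish's inner floor. Point: centre of the inner floor, 8 mm above the bench; z up, x runs along its length.
Things that resemble listed ones, but are neither listed nor needed, are in the scene too. What is shaped like the part that bears tube_c but orange is not meant. Leave any brown look-alike of the part that bears nut_c alone.

How it is judged (in metres and radians):
At the end, for the whole second after the job is handed in: Nut, sleeve, tube and V-block stand upright (0.1 rad), released and at rest, seated on the floor (within about 4 mm) of the dish of their own shape, centres within 16 mm; the solid offcut and plain block stand at rest within 20 mm of their starts (horizontal distance between nut_c and dish_hex_c below 0.016 m and z of nut_c in the frame of dish_hex_c between 0.016 and 0.0235 m and angle between each of nut_c, sleeve_c, tube_c, vblock_c's own z axis and vertical below 0.1 rad and linear speed of each of nut, sleeve, tube, vblock, slug, block below 0.01 m/s and horizontal distance between sleeve_c and dish_round_c below 0.016 m and z of sleeve_c in the frame of dish_round_c between 0.016 and 0.0235 m and horizontal distance between tube_c and dish_square_c below 0.016 m and z of tube_c in the frame of dish_square_c between 0.016 and 0.0235 m and horizontal distance between vblock_c and dish_long_c below 0.016 m and z of vblock_c in the frame of dish_long_c between 0.016 and 0.0235 m and distance of each of slug_c, block_c from where it was at the start of the episode below 0.02 m); the robot touches nothing.
It fails at once if the solid round offcut is pushed or carried away by more than 20 mm (distance of slug_c from where it was at the start of the episode above 0.02 m).
It fails at once if the plain solid block is pushed or carried away by more than 20 mm (distance of block_c from where it was at the start of the episode above 0.02 m).
It also fails if it takes over 93 s, if anything falls off the work surface, if the arm or the gripper's body presses on something with over 40 N, if the wrist force passes 120 N, or if a joint passes its speed limit or range.

## Working session

There is one attempt and no reset: what is moved stays moved. The work goes in short steps, Python scripts to look and compute and a shell command to move; the robot and the scene stay as the last step left them, time stands still between calls to the robot, and variables do not carry over. Pictures are saved under pics/ and viewed, and the job is handed in when it is done.

```bash
mkdir -p pics
python3 - <<'E'
from rig import monitor, vision, ctrl
import cv2, numpy as np
print(monitor.sense()); print(ctrl.tcp_to_grasp)
for n in ["top","side","wrist"]:
    p,d=vision.capture(n); cv2.imwrite(f"pics/{n}0.png",cv2.resize(p[:,:,::-1],(800,600),interpolation=cv2.INTER_CUBIC)); np.savez(f"{n}0.npz",p=p,d=d)
    print(n,vision.camera_info(n))
E
```

```text
{'time_s': 0.0, 'joints': array([-1.46340876e+00,  3.13436709e-01,  1.49843920e+00,  1.45222745e-05,
        1.33102968e+00, -2.23402292e-01]), 'dq': array([-1.52576895e-03, -9.11246434e-05, -1.24536256e-03, -1.73911252e-03,
       -3.77976893e-04,  5.91797924e-04]), 'tau': array([ 1.08480916e-03, -4.12267721e+01, -2.59739631e+01, -1.95608436e-04,
        4.15503295e-03,  9.90211646e-06]), 'eef_pos': array([ 170.47377572, -496.24190136,  208.5411113 ]), 'ee_rot': array([-4.95012670e-04,  8.13875398e-01, -5.81039073e-01, -4.31233013e-04]), 'force': array([-0.32138129, -0.33509058,  0.39100395]), 'wrist_torque': array([ 0.01328079,  0.02202247, -0.04626263]), 'grip_width': 0.9950394624322114}
18.700000000000003
top {'fov_y': 55.14754347321424, 'cx': 253.61994659456693, 'cy': 189.66153859549684, 'R': array([[-0.01101718, -0.99990902,  0.00778271],
       [-0.99689287,  0.01037619, -0.07808294],
       [ 0.07799508, -0.00861879, -0.99691649]]), 't': array([7.93383212e-01, 5.15455607e+02, 1.13160964e+03])}
side {'fov_y': 51.16916976442424, 'cx': 257.9887637769077, 'cy': 192.26454466600947, 'R': array([[ 0.95896087, -0.28344468,  0.00729129],
       [-0.18569316, -0.64726194, -0.73930374],
       [ 0.21427109,  0.70760942, -0.67333262]]), 't': array([-489.68423779,  145.67571442,  892.52207533])}
wrist {'fov_y': 63.495543435134934, 'cx': 258.1975292376819, 'cy': 187.84066069812144, 'hand_eye': array([[ 9.99999724e-01, -4.20373086e-05,  7.41108278e-04,
        -3.48130187e-01],
       [-1.98651782e-04,  9.46823695e-01,  3.21752778e-01,
        -8.21030196e+01],
       [-7.15224499e-04, -3.21752837e-01,  9.46823426e-01,
        -1.64045496e+02],
       [ 0.00000000e+00,  0.00000000e+00,  0.00000000e+00,
         1.00000000e+00]])}
```

View pics/top0.png

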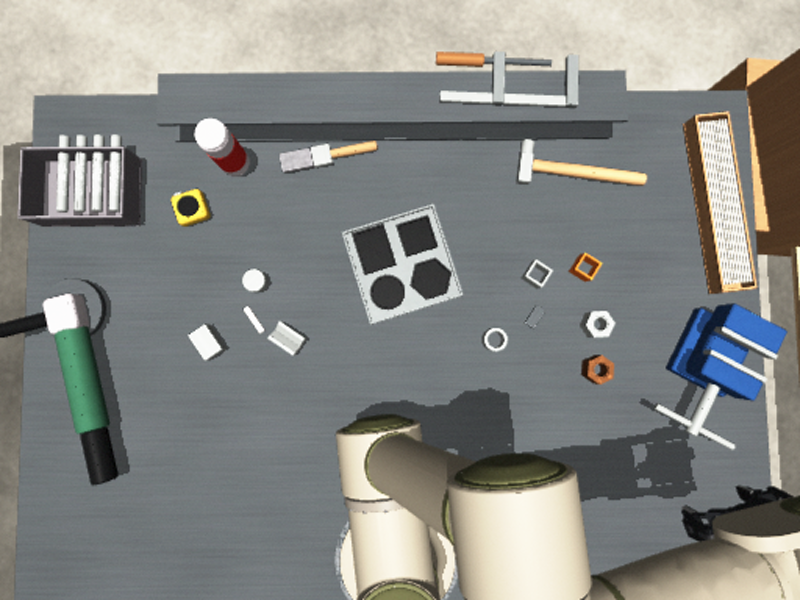

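View pics/side0.png

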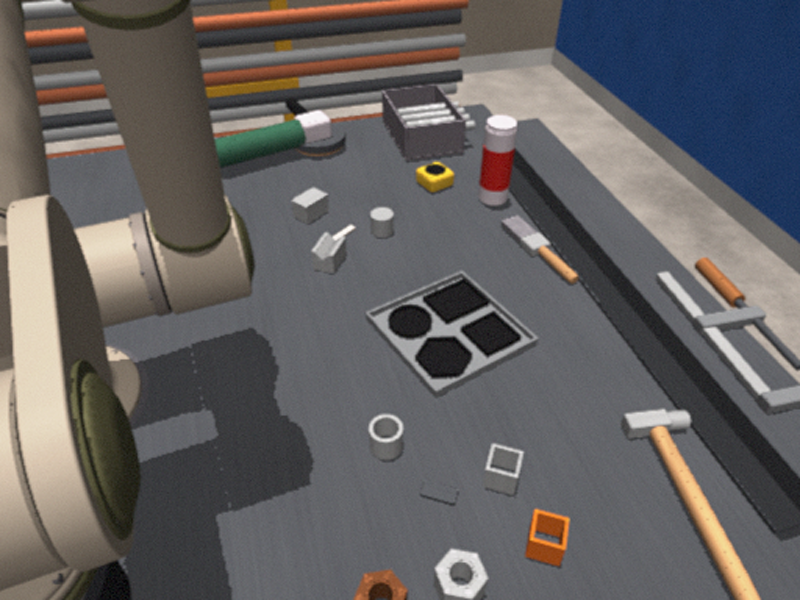

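View pics/wrist0.png

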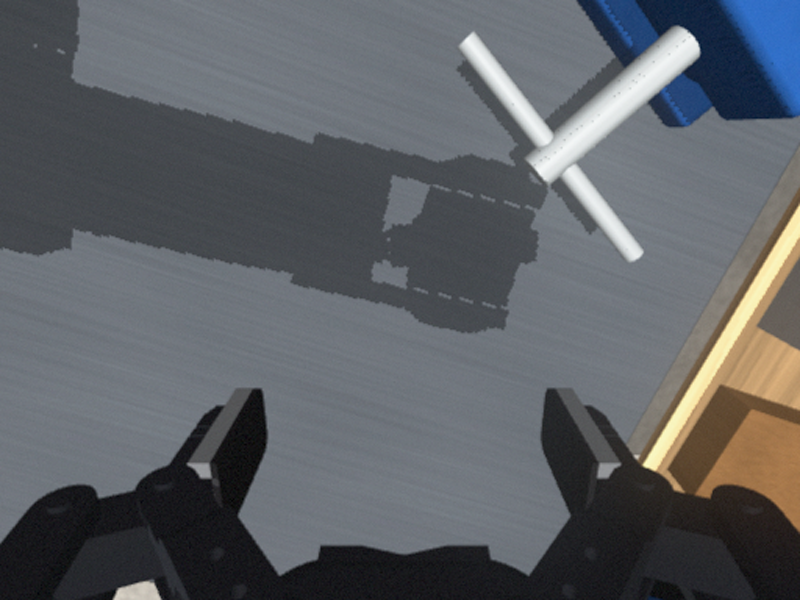

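The top view shows four pairs that could be confused (800x600 pixels):
- **Nuts:** steel nut (600,323), brown nut (598,369).
- **Tubes:** steel tube (538,273), orange tube (587,266).
- **Round parts:** open sleeve (496,339), solid slug (254,280).
- **Blocks:** grooved block (287,338), plain block (207,342).

There is also a loose bar at (254,319) and a small plate at (535,317). Next I'll measure positions and check close crops.

```bash
cat > h.py <<'E'
import numpy as np, cv2
from rig import vision
def cloud(d,name,info=None):
    c=info or vision.camera_info(name)
    f=192/np.tan(np.radians(c['fov_y'])/2)
    v,u=np.mgrid[0:384,0:512]
    P=np.stack([(u-c['cx'])/f*d,(v-c['cy'])/f*d,d],-1)
    return (P-c['t'])@c['R'] , d>0     # R^T (P-t)
E
python3 - <<'E'
from h import *
z=np.load('top0.npz'); p,d=z['p'],z['d']
X,m=cloud(d,'top')
print('bench z',np.median(X[180:200,300:330,2]), np.median(X[150:160,140:150,2]))
H=X[...,2]
for nm,(u,v) in dict(nut=(600,323),brown=(598,369),tube=(538,273),orange=(587,266),sleeve=(496,339),slug=(254,280),vb=(287,338),block=(207,342),bar=(254,319),plate=(535,317)).items():
    u,v=u*.64,v*.64
    w=np.zeros(H.shape,bool); r=18
    w[int(v)-r:int(v)+r,int(u)-r:int(u)+r]=1
    t=3 if nm in('bar','plate') else 33
    k=w&m&(H>t)&(H<(60 if t==33 else 30))
    n,l,s,c=cv2.connectedComponentsWithStats(k.astype(np.uint8))
    best=min(range(1,n),key=lambda i:np.hypot(c[i][0]-u,c[i][1]-v)+(1000 if s[i][4]<20 else 0)); k=l==best
    Q=X[k]; r=cv2.minAreaRect(Q[:,:2].astype(np.float32))
    print(nm,k.sum(),'z',np.percentile(Q[:,2],[5,50,95]).round(1),'rect',np.round(r[0],1),np.round(r[1],1),round(r[2],1))
# tray
w=np.zeros(H.shape,bool);w[125:212,212:302]=1
k=w&(H>10)&(H<22)&(p.mean(-1)>110)
n,l,s,c=cv2.connectedComponentsWithStats(k.astype(np.uint8)); k=l==1+np.argmax(s[1:,4])
Q=X[k];r=cv2.minAreaRect(Q[:,:2].astype(np.float32));print('tray',k.sum(),np.median(Q[:,2]),r)
blk=w&(p.mean(-1)<60)
n,l,s,c=cv2.connectedComponentsWithStats(blk.astype(np.uint8))
for i in range(1,n):
    if s[i,4]>100:
        Q=X[l==i]; r=cv2.minAreaRect(Q[:,:2].astype(np.float32)); print('dish',c[i]/.64,s[i,4],np.median(Q[:,2]).round(1),Q[:,:2].mean(0).round(1),r)
cr=p[135:245,115:205,::-1]; cr2=p[155:250,300:400,::-1]
cv2.imwrite('pics/c1.png',np.hstack([cv2.resize(cr,(400,489),interpolation=2),cv2.resize(cr2,(400,489),interpolation=2)]))
E
```

```text
bench z 0.6120360490873578 0.6253639605032316
nut 190 z [35.5 40.6 44.3] rect [ 456.3 -402.7] [54.2 49.4] 88.8
brown 198 z [35.9 40.5 44.2] rect [ 367.3 -401.1] [49.5 55.1] 23.4
tube 81 z [33.9 39.8 43.6] rect [ 558.6 -285.3] [40.1 39.9] 56.4
orange 90 z [34.6 40.  43.9] rect [ 572.  -384.2] [41.  41.8] 54.3
sleeve 76 z [37.3 40.4 44.6] rect [ 429.4 -197. ] [42.5 39.7] 89.3
slug 164 z [36.9 40.4 44.1] rect [551.3 277.8] [43.8 40.5] 88.4
vb 86 z [33.8 38.8 42.5] rect [445.8 205.7] [58.9 15.8] 56.0
block 275 z [36.  39.9 43.5] rect [429.9 371.8] [60.7 40.7] 34.3
bar 76 z [ 3.6  6.2 10.8] rect [471.3 285.4] [63.9 16.9] 33.1
plate 122 z [ 3.2  5.9 10.5] rect [ 475.6 -282.2] [36.  57.1] 58.0
tray 315 15.381316477339352 ((584.26220703125, -15.928237915039062), (196.86253356933594, 195.9474334716797), 16.856210708618164)
dish [416.69270833 235.60639881] 420 10.1 [639.  -47.6] ((550.7753295898438, -42.43278884887695), (78.13236999511719, 256.2083435058594), 86.1265640258789)
dish [373.73443266 248.69695572] 542 10.0 [613.6  40. ] ((543.3488159179688, 18.828022003173828), (233.29608154296875, 63.627071380615234), 16.832792282104492)
dish [430.31109865 278.14251682] 446 9.2 [551.5 -73.7] ((501.90777587890625, -57.76746368408203), (72.43470764160156, 184.12374877929688), 71.94597625732422)
dish [387.17105263 291.76260965] 342 9.2 [525.5  13.4] ((496.7944030761719, 0.8975906372070312), (127.24967956542969, 64.45513153076172), 23.406585693359375)
```

View pics/c1.png

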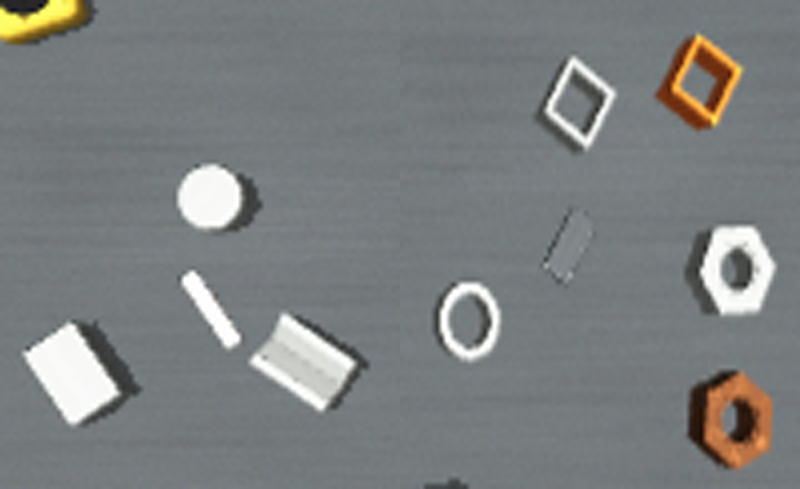

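The crop (c1.png) confirms the choice: the V-groove is visible on the block at crop (304,362), and the round part at (210,197) and the block at (75,372) have plain tops. On the right, the bright tube (578,103), nut (738,268) and sleeve (468,320) are the steel ones, and the orange and brown ones are not wanted. Next come accurate centres and yaws.

Run:
```python
from h import *
z=np.load('top0.npz'); p,d=z['p'],z['d']
X,m=cloud(d,'top'); H=X[...,2]
c=vision.camera_info('top'); C=-c['R'].T@c['t']; print('cam',C.round(0))
s=(40-C[2])/(H-C[2]); 
P40=C+(X-C)*s[...,None]   # same ray meets z=40
for nm,(u,v) in dict(nut=(600,323),tube=(538,273),sleeve=(496,339),vb=(287,338),slug=(254,280),block=(207,342)).items():
    u,v=u*.64,v*.64; w=np.zeros(H.shape,bool); r=17
    w[int(v)-r:int(v)+r,int(u)-r:int(u)+r]=1
    g=p.min(-1)>(150)
    k=w&m&((H>22))&(g|(nm=='vb'))
    n,l,st,cc=cv2.connectedComponentsWithStats(k.astype(np.uint8)); 
    i=1+np.argmax(st[1:,4]);k=l==i
    Q=P40[k][:,:2].astype(np.float32); hull=cv2.convexHull(Q)
    r=cv2.minAreaRect(Q); b=cv2.boxPoints(r); e=b[1]-b[0]; f=b[2]-b[1]
    L=e if np.hypot(*e)>np.hypot(*f) else f
    print(nm,k.sum(),'c',np.round(r[0],1),np.round(r[1],1),'long ang',np.degrees(np.arctan2(L[1],L[0]))%180, 'circ',np.round(cv2.minEnclosingCircle(Q)[0],1))
    if nm in('nut',):
        q=hull[:,0]-np.array(r[0]); 
        A=np.radians(np.arange(0,60,1)); 
        wd=[np.sum([np.ptp(q@[np.cos(a+j*np.pi/3),np.sin(a+j*np.pi/3)]) for j in range(3)]) for a in A]; print('flat normal',np.argmin(wd),min(wd)/3,max(wd)/3)
```

```text
cam [ 426.    5. 1168.]
nut 174 c [ 456.3 -403.5] [52.7 49.2] long ang 89.39228 circ [ 456.7 -404.1]
flat normal 2 49.626893583371015 54.53410663339508
tube 70 c [ 558.5 -285.6] [40.1 40.9] long ang 145.2934 circ [ 558.1 -284.7]
sleeve 71 c [ 429.4 -197.9] [43.  39.7] long ang 89.36343 circ [ 428.5 -197.3]
vb 266 c [435.3 211.3] [61.4 41.2] long ang 55.93187 circ [436.9 210.7]
slug 159 c [551.3 278.8] [40.5 40. ] long ang 0.40856943 circ [550.5 277.9]
block 263 c [428.9 371.7] [60.8 39.2] long ang 34.033993 circ [429.5 372.2]<stdin>:5: RuntimeWarning: divide by zero encountered in divide
<stdin>:6: RuntimeWarning: invalid value encountered in multiply
```

```bash
python3 -m pendant '[[[-1,0.02,0.045,0,4],[-1,0.05,0.093,0,8],[-1,0.1,0.093,0,13],[-1,0.15,0.093,0,13],[-1,0.2,0.093,-0.02,13],[-1,0.25,0.093,-0.04,13],[-1,0.286,0.093,-0.07,13],[-1,0.286,0.093,-0.09,13],[-1,0.286,0.093,-0.09,13],[-1,0.286,0.093,-0.09,13],[-1,0.286,0.093,-0.09,13],[-1,0.286,0.093,-0.09,13]]]' 60
cat > look.py <<'E'
import sys
from h import *
from rig import monitor
from scipy.spatial.transform import Rotation as Ro
# usage: look.py tag lo hi : wrist look, print z-slab component centroids near TCP
tag=sys.argv[1]; s=monitor.sense(); p,d=vision.capture('wrist')
q=s['ee_rot']; R=Ro.from_quat([q[1],q[2],q[3],q[0]]).as_matrix(); c=vision.camera_info('wrist'); he=c['hand_eye']
f=192/np.tan(np.radians(c['fov_y'])/2); v,u=np.mgrid[0:384,0:512]
P=np.stack([(u-c['cx'])/f*d,(v-c['cy'])/f*d,d],-1)
W=(P@he[:3,:3].T+he[:3,3])@R.T+s['eef_pos']; H=W[...,2]
x=R[:,0]; print('t',s['time_s'],'tcp',s['eef_pos'].round(1),'yaw',np.degrees(np.arctan2(x[1],x[0])).round(1),'grip',round(s['grip_width'],3),'F',s['force'].round(1))
cv2.imwrite(f'pics/{tag}.png',cv2.resize(p[:,:,::-1],(800,600),interpolation=2)); np.savez(tag+'.npz',p=p,W=W,d=d)
lo,hi=float(sys.argv[2]),float(sys.argv[3])
k=(d>0)&(H>lo)&(H<hi); k[:, :]&=(P[...,2]>0)
n,l,st,cc=cv2.connectedComponentsWithStats(k.astype(np.uint8))
for i in range(1,n):
    if st[i,4]>300:
        Q=W[l==i]; r=cv2.minAreaRect(Q[:,:2].astype(np.float32)); b=cv2.boxPoints(r); e=b[1]-b[0]; g=b[2]-b[1]; L=e if np.hypot(*e)>np.hypot(*g) else g
        print('px',(cc[i]*1.5625).round(0),st[i,4],'z',np.median(Q[:,2]).round(1),'rect',np.round(r[0],1),np.round(r[1],1),'ang',np.degrees(np.arctan2(L[1],L[0])).round(1)%180)
E
python3 look.py w1 34 46
```

```text
time_s: 1.35
eef_pos: [456.2, -404.3, 120.8]
ee_rot: [0.001, 0.874, -0.486, 0.001]
force: [-0.1, -0.0, 0.7]
grip_width: 1.0
t 1.35 tcp [ 456.2 -404.3  120.8] yaw -58.1 grip 1.0 F [-0.1 -0.   0.7]
px [301.  13.] 460 z 38.9 rect [ 549.5 -295.4] [14.7 35.1] ang 145.4
px [501.  65.] 1395 z 39.1 rect [ 572.1 -384.7] [40.  40.4] ang 146.5
px [ 34. 123.] 921 z 38.7 rect [ 431.5 -206.7] [44.6 26.8] ang 14.0
px [405. 286.] 2358 z 39.1 rect [ 457.5 -404.3] [57.2 50. ] ang 33.2
px [320. 408.] 1953 z 39.0 rect [ 368.1 -401.6] [56.8 50.6] ang 53.6
px [692. 470.] 331 z 40.3 rect [ 452.8 -615.4] [ 7.9 34.6] ang 135.0
```

View pics/w1.png

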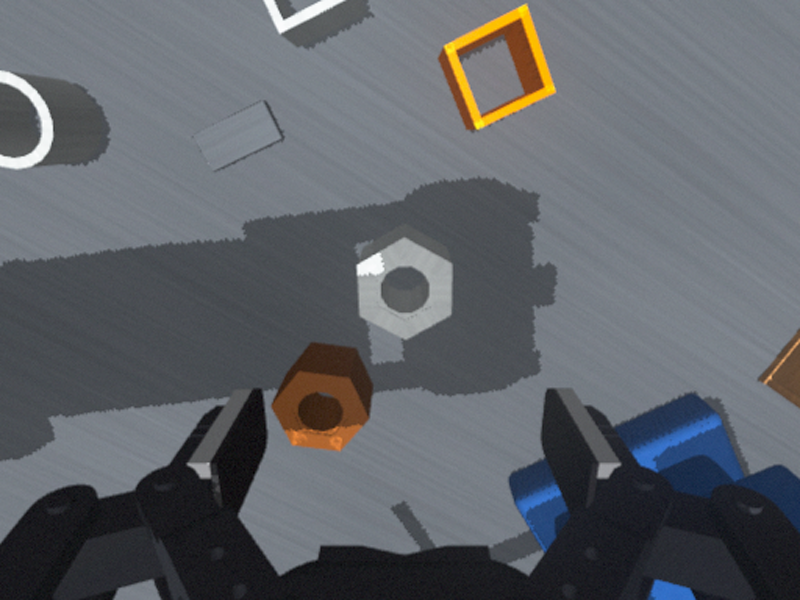

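The wrist view shows the steel nut centred at (405,288), its flats square to the jaws. The brown nut at (320,408) is clear of the fingers.

```bash
python3 -m pendant '[[[-1,0.001,0,-0.04,1],[-1,0.001,0,-0.07,1],[-1,0.001,0,-0.09,1],[-1,0.001,0,-0.1,1],[-1,0.001,0,-0.107,1],[-1,0.001,0,-0.107,1],[-1,0.001,0,-0.107,1],[1,0.001,0,-0.107,1],[1,0.001,0,-0.107,1],[1,0.001,0,-0.107,1],[1,0.001,0,-0.107,1],[1,0.001,0,-0.107,1],[1,0.001,0,-0.107,1],[1,0.001,0,-0.107,1],[1,0.001,0,-0.107,1],[1,0.001,0,-0.107,1]]]' 60
```

```text
time_s: 3.0
eef_pos: [457.8, -404.0, 13.4]
ee_rot: [0.0, 0.879, -0.477, 0.001]
force: [-1.2, 1.6, 7.0]
grip_width: 0.546
```

```bash
python3 -m pendant '[[[1,0,0,0.01,0],[1,0,0,0.04,0],[1,0,0,0.08,0],[1,0,0,0.11,0],[1,0,0,0.11,0],[1,0,0,0.11,0],[1,0,0,0.11,0]]]'; python3 look.py w2 -200 -190
```

```text
time_s: 3.7
eef_pos: [456.8, -402.6, 119.8]
ee_rot: [-0.001, 0.879, -0.478, -0.002]
force: [-0.3, 0.7, -5.8]
grip_width: 0.54
t 3.7 tcp [ 456.8 -402.6  119.8] yaw -57.0 grip 0.54 F [-0.3  0.7 -5.8]
```

View pics/w2.png

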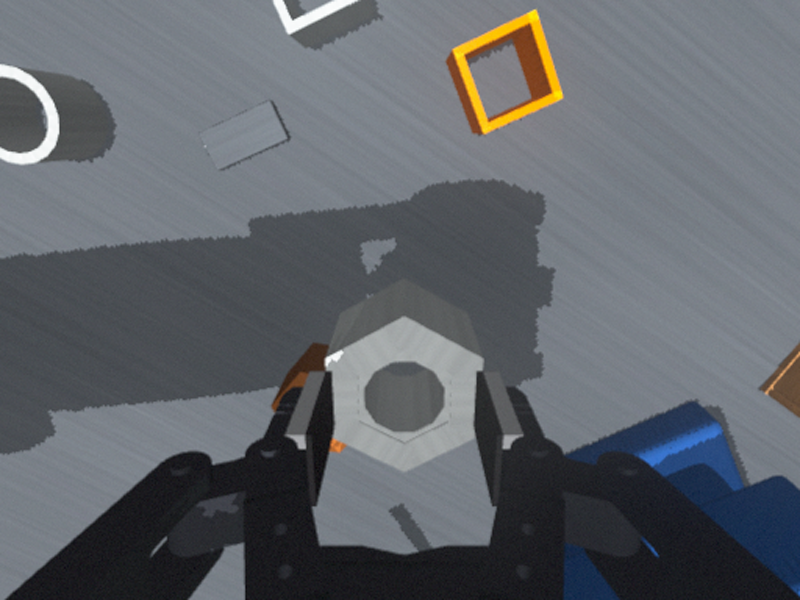

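The nut is held upright and centred in the jaws, with its bore at (403,396). I'm carrying it over to the hex dish and will look again from there.

```bash
python3 -m pendant '[[[1,0.01,0.03,0,5],[1,0.02,0.07,0,10],[1,0.035,0.11,0,15],[1,0.045,0.15,0,20],[1,0.06,0.19,0,25],[1,0.07,0.23,0,29],[1,0.08,0.27,0,29],[1,0.09,0.3,0,29],[1,0.096,0.32,0,29],[1,0.096,0.33,0,29],[1,0.096,0.33,0,29],[1,0.096,0.33,0,29],[1,0.096,0.33,0,29]]]'; python3 look.py w3 11 20
```

```text
time_s: 5.05
eef_pos: [553.3, -74.7, 121.9]
ee_rot: [0.0, 0.97, -0.243, -0.0]
force: [-1.0, 0.1, -4.7]
grip_width: 0.541
t 5.05 tcp [553.3 -74.7 121.9] yaw -28.1 grip 0.541 F [-1.   0.1 -4.7]
px [232. 157.] 1737 z 13.9 rect [496.3  15.4] [172.7  88.3] ang 67.5
px [395.  65.] 1274 z 14.2 rect [615.   41.5] [87.9 68.3] ang 16.9
px [576. 157.] 1760 z 14.0 rect [659.1 -72.2] [173.8  88.8] ang 56.3
px [528. 154.] 1660 z 14.1 rect [642.  -46.8] [68.2 68.7] ang 106.9
px [282. 155.] 1377 z 14.0 rect [526.9  14.6] [69.7 70.2] ang 151.0
px [405. 247.] 895 z 14.1 rect [559.3 -63.5] [61.8 83.4] ang 152.1
```

View pics/w3.png

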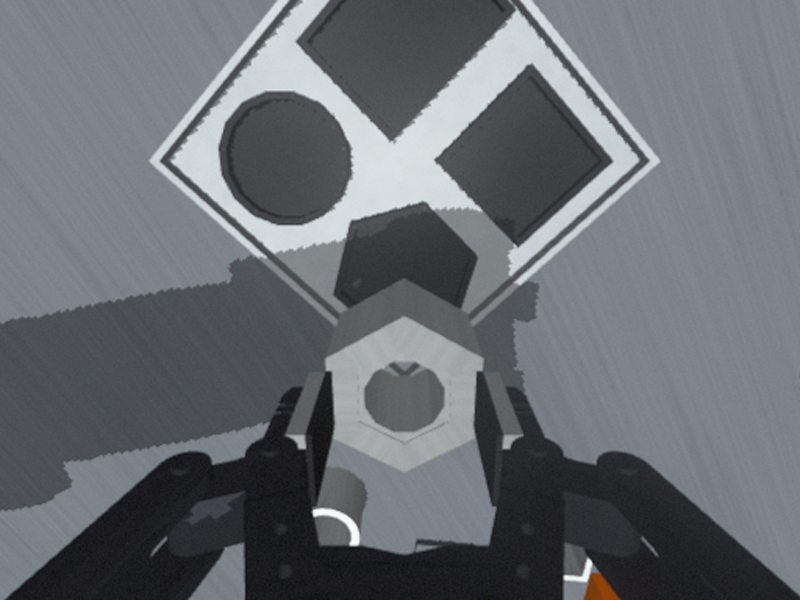

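The dishes match my estimate: long at (615,41.5) with yaw 16.9, square at (642,-46.8), round at (527,14.6), so hex at (553.5,-73.5). Lowering the nut.

```bash
python3 -m pendant '[[[1,0,0,-0.03,0],[1,0,0,-0.06,0],[1,0,0,-0.08,0],[1,0,0,-0.09,0],[1,0,0,-0.096,0],[1,0,0,-0.099,0],[1,0,0,-0.101,0],[1,0,0,-0.102,0],[1,0,0,-0.102,0],[1,0,0,-0.102,0],[1,0,0,-0.102,0]]]'; python3 -m pendant '[[[-0.5,0,0,0,0],[-0.5,0,0,0,0],[-0.5,0,0,0,0],[-0.5,0,0,0,0],[-0.5,0,0,0,0],[-0.5,0,0,0.02,0],[-0.5,0,0,0.06,0],[-0.5,0,0,0.1,0],[-0.5,0,0,0.13,0],[-0.5,0,0,0.13,0],[-0.5,0,0,0.13,0],[-0.5,0,0,0.13,0]]]'; python3 look.py w4 42 56
```

```text
time_s: 6.2
eef_pos: [554.1, -73.8, 21.4]
ee_rot: [0.0, 0.97, -0.242, 0.001]
force: [-4.0, 0.1, 6.6]
grip_width: 0.538
time_s: 7.4
eef_pos: [552.9, -73.4, 148.7]
ee_rot: [-0.0, 0.97, -0.242, -0.001]
force: [-0.0, -0.1, -0.2]
grip_width: 0.748
t 7.4 tcp [552.9 -73.4 148.7] yaw -28.1 grip 0.748 F [-0.  -0.1 -0.2]
px [406. 278.] 2046 z 47.1 rect [553.3 -73.4] [50.5 56.9] ang 122.0
```

View pics/w4.png

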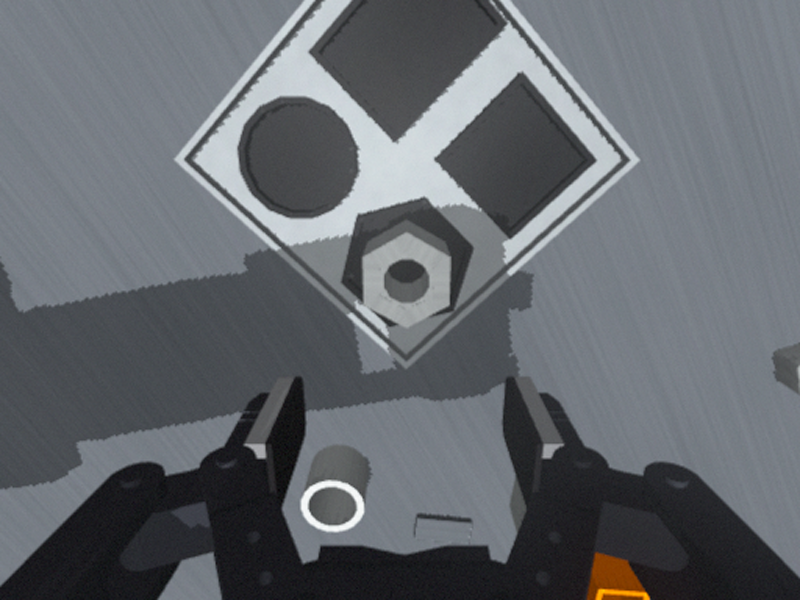

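The nut is seated in the hex dish: top at z 47, centre (553.3,-73.4), picture (406,280). The tube is next.

```bash
python3 -m pendant '[[[-1,0.001,-0.04,0,-3],[-1,0.002,-0.08,0,-7],[-1,0.003,-0.12,0,-7],[-1,0.004,-0.16,-0.01,-7],[-1,0.005,-0.19,-0.02,-7],[-1,0.005,-0.205,-0.03,-7],[-1,0.005,-0.212,-0.03,-7],[-1,0.005,-0.212,-0.03,-7],[-1,0.005,-0.212,-0.03,-7],[-1,0.005,-0.212,-0.03,-7]]]'; python3 look.py w5 34 46
```

```text
time_s: 8.45
eef_pos: [559.0, -284.4, 120.8]
ee_rot: [0.0, 0.954, -0.3, 0.0]
force: [0.9, 0.2, 0.7]
grip_width: 1.004
t 8.45 tcp [ 559.  -284.4  120.8] yaw -35.0 grip 1.004 F [0.9 0.2 0.7]
px [114. 294.] 1210 z 38.9 rect [ 429.7 -197.7] [44.4 44.8] ang 161.9
px [406. 291.] 986 z 39.1 rect [ 559.1 -286. ] [40.9 40. ] ang 55.8
px [512. 408.] 711 z 38.9 rect [ 572.  -384.1] [41.6 40.4] ang 54.9
```

View pics/w5.png

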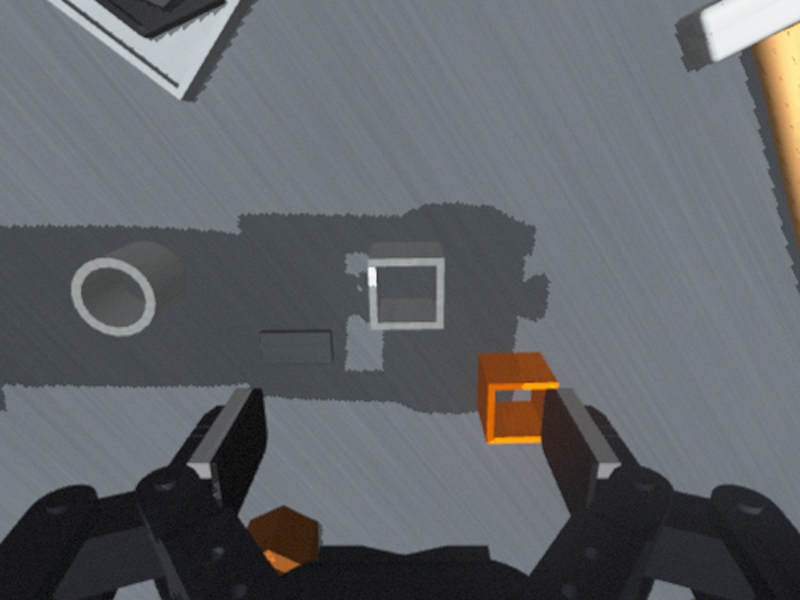

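The tube sits squared at (406,292). Orange at (512,408) is outside the finger path by about 30 mm.

```bash
python3 -m pendant '[[[-1,0.001,-0.001,-0.04,0],[-1,0.001,-0.001,-0.07,0],[-1,0.001,-0.001,-0.09,0],[-1,0.001,-0.001,-0.1,0],[-1,0.001,-0.001,-0.108,0],[-1,0.001,-0.001,-0.108,0],[-1,0.001,-0.001,-0.108,0],[1,0.001,-0.001,-0.108,0],[1,0.001,-0.001,-0.108,0],[1,0.001,-0.001,-0.108,0],[1,0.001,-0.001,-0.108,0],[1,0.001,-0.001,-0.108,0],[1,0.001,-0.001,-0.108,0],[1,0.001,-0.001,-0.108,0],[1,0.001,-0.001,-0.108,0],[1,0.001,-0.001,-0.108,0]]]' 60;  python3 -m pendant '[[[1,0,0,0.01,0],[1,0,0,0.04,0],[1,0,0,0.08,0],[1,0,0,0.12,0],[1,0,0,0.12,0],[1,0,0,0.12,0],[1,0,0,0.12,0]]]'; python3 look.py w6 34 46
```

```text
time_s: 10.1
eef_pos: [559.8, -286.8, 12.9]
ee_rot: [0.0, 0.954, -0.301, 0.001]
force: [-1.6, 0.5, 5.7]
grip_width: 0.436
time_s: 10.8
eef_pos: [558.8, -286.1, 130.5]
ee_rot: [-0.001, 0.954, -0.301, -0.001]
force: [-0.4, 0.3, -1.8]
grip_width: 0.438
t 10.8 tcp [ 558.8 -286.1  130.5] yaw -35.0 grip 0.438 F [-0.4  0.3 -1.8]
px [124. 286.] 1106 z 38.9 rect [ 429.9 -197.6] [43.9 45. ] ang 176.9
px [530. 390.] 549 z 38.9 rect [ 572.7 -384.2] [41.1 39.8] ang 56.8
```

View pics/w6.png

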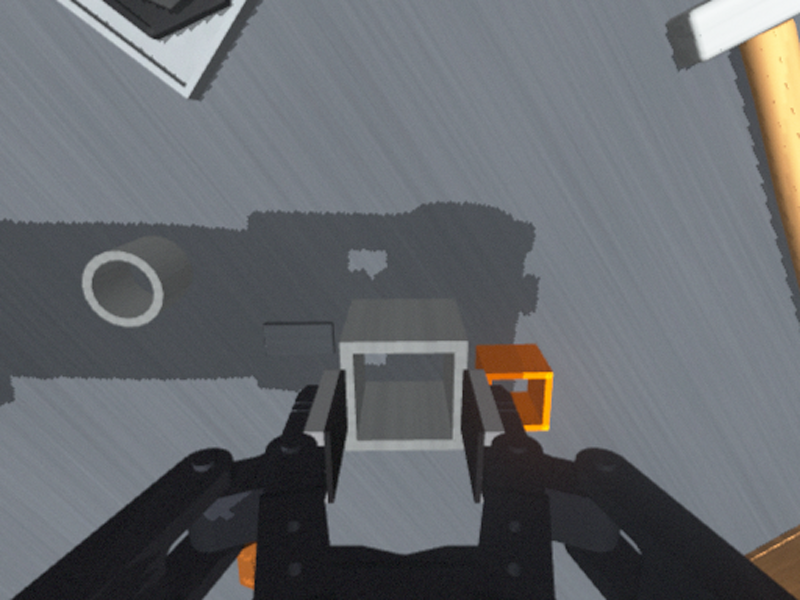

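```bash
python3 -m pendant '[[[1,0.01,0.03,0,-6],[1,0.02,0.07,0,-12],[1,0.035,0.11,0,-18],[1,0.045,0.15,0,-24],[1,0.06,0.18,0,-30],[1,0.07,0.21,0,-35],[1,0.08,0.23,0,-38],[1,0.082,0.24,0,-38],[1,0.082,0.24,0,-38],[1,0.082,0.24,0,-38],[1,0.082,0.24,0,-38]]]'; python3 look.py w7 11 20
```

```text
time_s: 11.95
eef_pos: [641.2, -47.8, 131.9]
ee_rot: [0.0, 0.803, -0.595, -0.0]
force: [0.2, 1.0, -2.8]
grip_width: 0.438
t 11.95 tcp [641.2 -47.8 131.9] yaw -73.1 grip 0.438 F [ 0.2  1.  -2.8]
px [303. 253.] 2568 z 14.0 rect [592.  -13.9] [180.7 196.8] ang 107.0
px [248. 263.] 1546 z 13.9 rect [615.4  41.1] [87.8 68.7] ang 16.7
px [402. 242.] 837 z 14.0 rect [646.7 -45.5] [58.2 68.1] ang 107.1
px [249. 392.] 635 z 13.8 rect [530.1  22.8] [52.6 71.9] ang 161.7
```

View pics/w7.png

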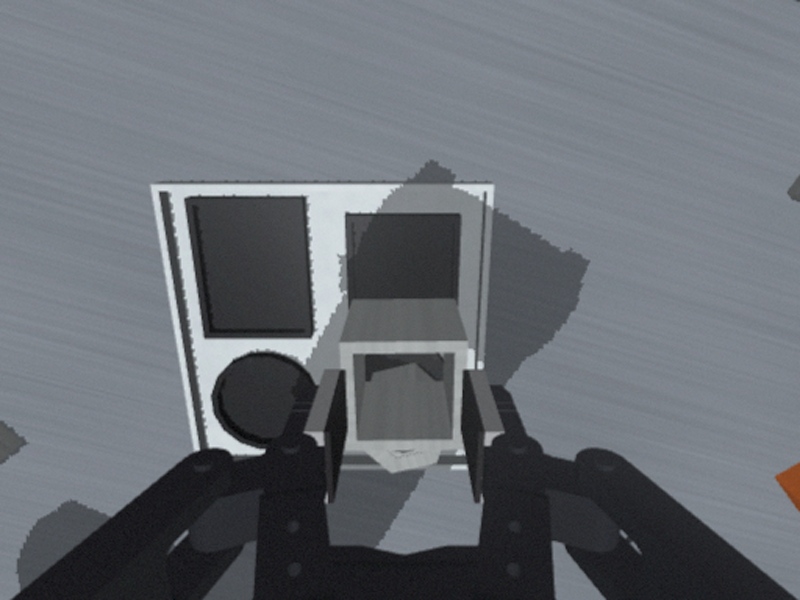

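The tube is held upright, aligned over the square dish, whose front part shows at (402,255). Lowering it.

```bash
python3 -m pendant '[[[1,0,0.001,-0.04,0],[1,0,0.001,-0.07,0],[1,0,0.001,-0.09,0],[1,0,0.001,-0.1,0],[1,0,0.001,-0.106,0],[1,0,0.001,-0.109,0],[1,0,0.001,-0.111,0],[1,0,0.001,-0.111,0],[1,0,0.001,-0.112,0],[1,0,0.001,-0.112,0],[1,0,0.001,-0.112,0]]]'; python3 -m pendant '[[[-0.4,0,0,0,0],[-0.4,0,0,0,0],[-0.4,0,0,0,0],[-0.4,0,0,0,0],[-0.4,0,0,0,0],[-0.4,0,0,0.02,0],[-0.4,0,0,0.06,0],[-0.4,0,0,0.1,0],[-0.4,0,0,0.13,0],[-0.4,0,0,0.13,0],[-0.4,0,0,0.13,0],[-0.4,0,0,0.13,0]]]'; python3 look.py w8 42 56
```

```text
time_s: 13.1
eef_pos: [642.1, -45.7, 21.9]
ee_rot: [-0.0, 0.804, -0.595, 0.001]
force: [-2.5, 0.1, 7.1]
grip_width: 0.44
time_s: 14.3
eef_pos: [640.9, -45.4, 148.5]
ee_rot: [0.0, 0.804, -0.595, -0.001]
force: [0.6, -0.8, -0.6]
grip_width: 0.704
t 14.3 tcp [640.9 -45.4 148.5] yaw -73.0 grip 0.704 F [ 0.6 -0.8 -0.6]
px [405. 277.] 876 z 47.9 rect [642.2 -45.6] [40.7 39.8] ang 17.1
px [407. 415.] 1639 z 47.0 rect [553.8 -73.8] [56.9 51. ] ang 60.6
```

View pics/w8.png

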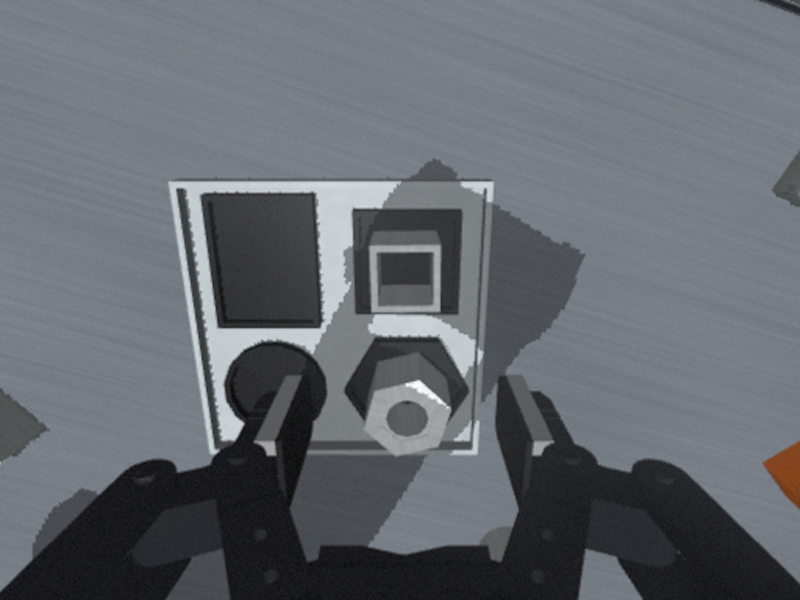

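The tube is seated in the square dish: top at z 47.9, centre (642.2,-45.6), picture (405,277). The sleeve at (429.8,-197.6) is next.

```bash
python3 -m pendant '[[[-1,-0.03,-0.02,0,0],[-1,-0.065,-0.045,0,0],[-1,-0.1,-0.07,0,0],[-1,-0.135,-0.095,0,0],[-1,-0.17,-0.12,-0.01,0],[-1,-0.195,-0.14,-0.02,0],[-1,-0.212,-0.152,-0.03,0],[-1,-0.212,-0.152,-0.03,0],[-1,-0.212,-0.152,-0.03,0],[-1,-0.212,-0.152,-0.03,0]]]'; python3 look.py w9 34 46
```

```text
time_s: 15.35
eef_pos: [430.2, -197.2, 120.2]
ee_rot: [-0.0, 0.804, -0.595, 0.0]
force: [0.4, -0.4, -0.7]
grip_width: 0.995
t 15.35 tcp [ 430.2 -197.2  120.2] yaw -73.0 grip 0.995 F [ 0.4 -0.4 -0.7]
px [404. 291.] 1005 z 39.0 rect [ 429.4 -197.6] [43.8 43.8] ang 4.1
px [698. 461.] 1177 z 39.0 rect [ 375.3 -402.2] [51.4 41.1] ang 66.8
```

View pics/w9.png

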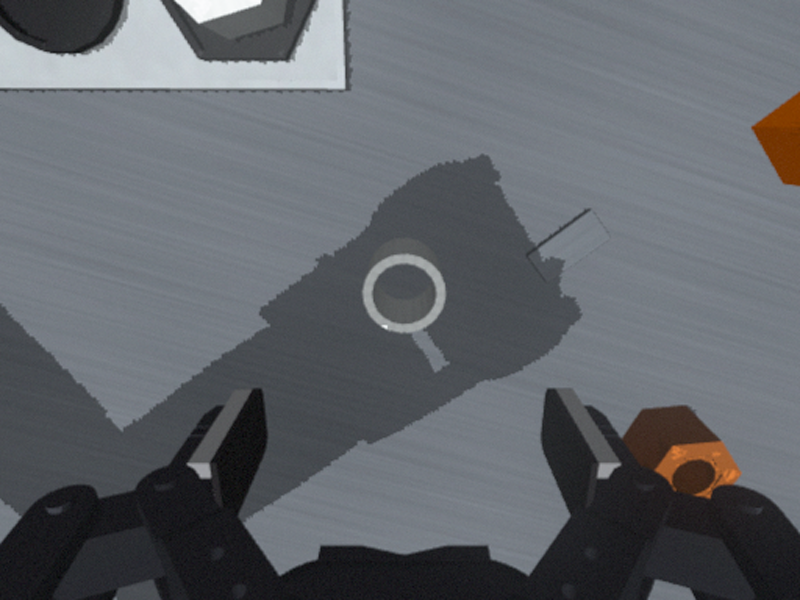

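The sleeve is centred at (404,292) and the plate at (568,243) is clear of the jaws. Grasping it.

```bash
python3 -m pendant '[[[-1,0,0,-0.04,0],[-1,0,0,-0.07,0],[-1,0,0,-0.09,0],[-1,0,0,-0.1,0],[-1,0,0,-0.108,0],[-1,0,0,-0.108,0],[-1,0,0,-0.108,0],[1,0,0,-0.108,0],[1,0,0,-0.108,0],[1,0,0,-0.108,0],[1,0,0,-0.108,0],[1,0,0,-0.108,0],[1,0,0,-0.108,0],[1,0,0,-0.108,0],[1,0,0,-0.108,0],[1,0,0,-0.108,0]]]' 60;  python3 -m pendant '[[[1,0,0,0.01,0],[1,0,0,0.04,0],[1,0,0,0.08,0],[1,0,0,0.12,0],[1,0.02,0.04,0.12,8],[1,0.04,0.08,0.12,16],[1,0.06,0.12,0.12,24],[1,0.07,0.16,0.12,32],[1,0.09,0.19,0.12,40],[1,0.097,0.212,0.12,45],[1,0.097,0.212,0.12,45],[1,0.097,0.212,0.12,45],[1,0.097,0.212,0.12,45],[1,0.097,0.212,0.12,45]]]'; python3 look.py w10 11 20
```

```text
time_s: 17.0
eef_pos: [429.7, -197.6, 13.1]
ee_rot: [-0.0, 0.804, -0.595, 0.0]
force: [-2.9, 2.4, 11.4]
grip_width: 0.472
time_s: 18.4
eef_pos: [526.3, 13.6, 132.2]
ee_rot: [0.0, 0.97, -0.243, -0.0]
force: [0.0, -0.1, -2.5]
grip_width: 0.468
t 18.4 tcp [526.3  13.6 132.2] yaw -28.2 grip 0.468 F [ 0.  -0.1 -2.5]
px [107.  45.] 376 z 15.4 rect [448.1 195.1] [44.2  4.5] ang 51.5
px [541. 199.] 3424 z 14.1 rect [584.6 -16.4] [196.7 197. ] ang 106.9
px [526. 150.] 1812 z 14.1 rect [615.4  41.3] [88.5 68.5] ang 16.9
px [613. 256.] 1099 z 14.1 rect [641.8 -46.3] [68.2 68.9] ang 106.9
px [405. 252.] 784 z 14.1 rect [529.6  19.5] [59.5 70. ] ang 152.1
px [520. 328.] 477 z 14.1 rect [572.4 -55. ] [35.  77.1] ang 131.7
```

View pics/w10.png

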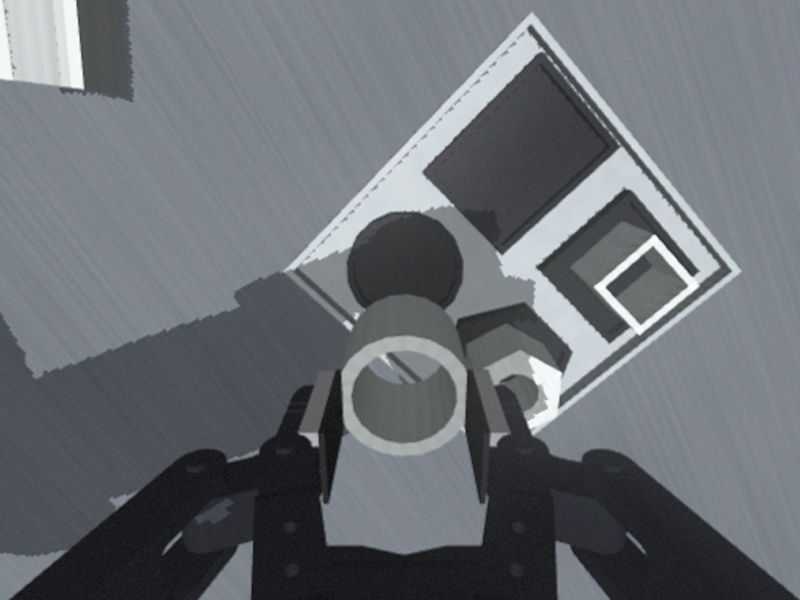

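The sleeve is held over the round dish, which shows at (405,255). There is room to the nut, so I'm lowering it.

```bash
python3 -m pendant '[[[1,0,0.001,-0.04,0],[1,0,0.001,-0.07,0],[1,0,0.001,-0.09,0],[1,0,0.001,-0.1,0],[1,0,0.001,-0.106,0],[1,0,0.001,-0.109,0],[1,0,0.001,-0.111,0],[1,0,0.001,-0.111,0],[1,0,0.001,-0.112,0],[1,0,0.001,-0.112,0],[1,0,0.001,-0.112,0]]]'; python3 -m pendant '[[[-0.4,0,0,0,0],[-0.4,0,0,0,0],[-0.4,0,0,0,0],[-0.4,0,0,0,0],[-0.4,0,0,0,0],[-0.4,0,0,0.02,0],[-0.4,0,0,0.06,0],[-0.4,0,0,0.1,0],[-0.4,0,0,0.13,0],[-0.4,0,0,0.13,0],[-0.4,0,0,0.13,0],[-0.4,0,0,0.13,0]]]'; python3 look.py w11 42 56
```

```text
time_s: 19.55
eef_pos: [527.0, 15.3, 21.2]
ee_rot: [0.0, 0.97, -0.242, 0.001]
force: [-1.8, -1.1, 5.4]
grip_width: 0.467
time_s: 20.75
eef_pos: [525.8, 15.5, 148.8]
ee_rot: [0.0, 0.97, -0.242, -0.001]
force: [0.2, -0.0, 0.5]
grip_width: 0.701
t 20.75 tcp [525.8  15.5 148.8] yaw -28.0 grip 0.701 F [ 0.2 -0.   0.5]
px [634. 276.] 1040 z 47.8 rect [642.1 -45.3] [40.1 41.2] ang 107.6
px [406. 278.] 865 z 47.0 rect [526.8  15.7] [43.9 43.8] ang 13.2
px [509. 370.] 1304 z 47.1 rect [554.1 -68.6] [44.8 56.5] ang 172.4
```

View pics/w11.png

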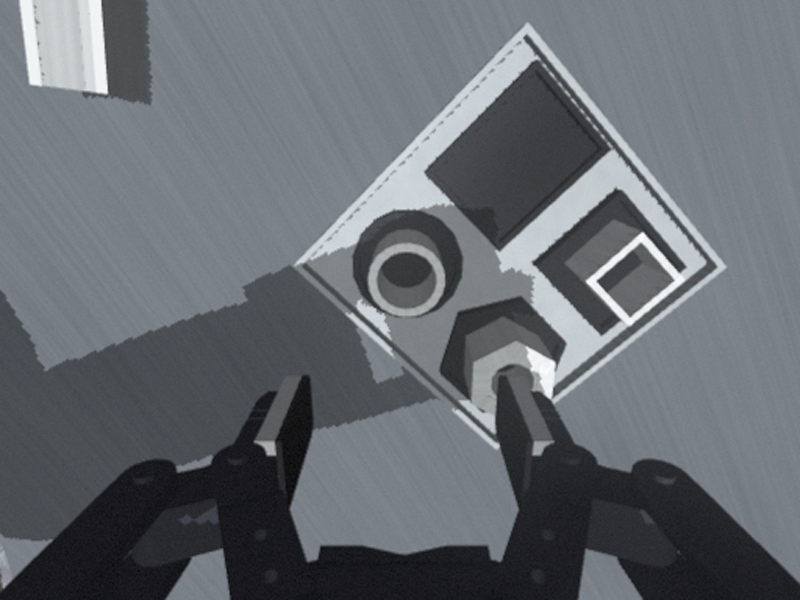

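The sleeve is seated in the round dish: top at z 47.0, centre (526.8,15.7), picture (406,278). The V-block is last.

```bash
python3 -m pendant '[[[-1,-0.015,0.03,0,-3],[-1,-0.03,0.065,0,-6],[-1,-0.05,0.1,0,-6],[-1,-0.065,0.14,0,-6],[-1,-0.08,0.17,-0.01,-6],[-1,-0.091,0.19,-0.02,-6],[-1,-0.091,0.196,-0.03,-6],[-1,-0.091,0.196,-0.03,-6],[-1,-0.091,0.196,-0.03,-6],[-1,-0.091,0.196,-0.03,-6]]]'; python3 look.py w12 23 46
```

```text
time_s: 21.8
eef_pos: [436.2, 210.7, 120.3]
ee_rot: [-0.0, 0.956, -0.293, 0.0]
force: [0.0, -0.2, 0.2]
grip_width: 1.0
t 21.8 tcp [436.2 210.7 120.3] yaw -34.1 grip 1.0 F [ 0.  -0.2  0.2]
px [195.  43.] 3748 z 39.0 rect [425.4 368.4] [48.2 40.8] ang 34.1
px [528.  44.] 3219 z 39.1 rect [549.4 276. ] [38.2 43.4] ang 146.0
px [402. 281.] 3389 z 35.2 rect [436.2 213.2] [60.7 40.1] ang 55.4
px [688. 442.] 885 z 35.1 rect [524.   28.6] [43.9 20.4] ang 12.1
px [717. 473.] 649 z 34.9 rect [528.5   5.5] [34.  16.6] ang 8.4
```

View pics/w12.png

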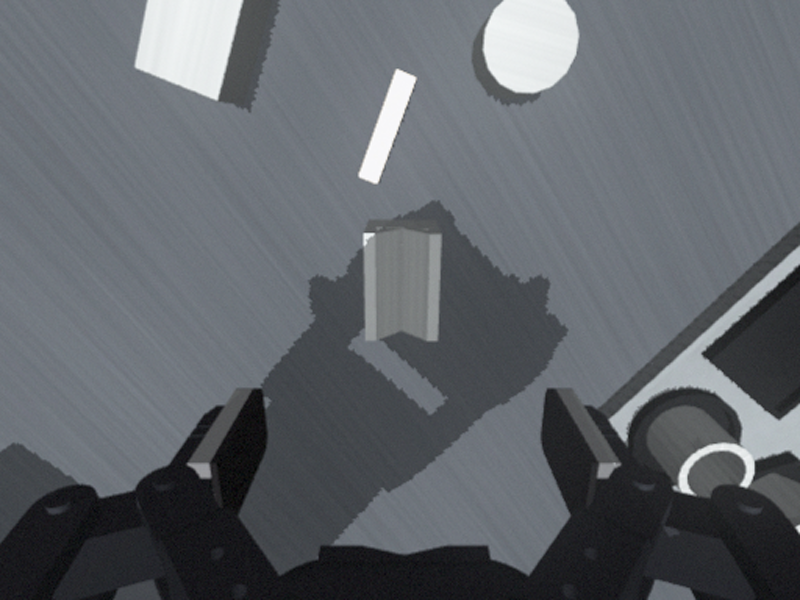

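The groove is clearly visible at (402,287), so this is the V-block, centred at (436,213). Grasping it.

```bash
python3 -m pendant '[[[-1,0.001,0.002,-0.04,0],[-1,0.001,0.002,-0.07,0],[-1,0.001,0.002,-0.09,0],[-1,0.001,0.002,-0.1,0],[-1,0.001,0.002,-0.108,0],[-1,0.001,0.002,-0.108,0],[-1,0.001,0.002,-0.108,0],[1,0.001,0.002,-0.108,0],[1,0.001,0.002,-0.108,0],[1,0.001,0.002,-0.108,0],[1,0.001,0.002,-0.108,0],[1,0.001,0.002,-0.108,0],[1,0.001,0.002,-0.108,0],[1,0.001,0.002,-0.108,0],[1,0.001,0.002,-0.108,0],[1,0.001,0.002,-0.108,0]]]' 80;  python3 -m pendant '[[[1,0,0,0.01,0],[1,0,0,0.04,0],[1,0,0,0.08,0],[1,0,0,0.12,0],[1,0.03,-0.03,0.12,-6],[1,0.06,-0.06,0.12,-12],[1,0.09,-0.09,0.12,-18],[1,0.12,-0.12,0.12,-25],[1,0.15,-0.145,0.12,-32],[1,0.17,-0.165,0.12,-39],[1,0.179,-0.172,0.12,-39],[1,0.179,-0.172,0.12,-39],[1,0.179,-0.172,0.12,-39],[1,0.179,-0.172,0.12,-39]]]'; python3 look.py w13 11 20
```

```text
time_s: 23.45
eef_pos: [436.8, 213.5, 13.0]
ee_rot: [-0.0, 0.956, -0.293, 0.0]
force: [-3.3, -1.4, 9.1]
grip_width: 0.43
time_s: 24.85
eef_pos: [614.7, 42.6, 132.1]
ee_rot: [0.0, 0.804, -0.594, -0.0]
force: [0.1, -0.5, -6.1]
grip_width: 0.425
t 24.85 tcp [614.7  42.6 132.1] yaw -72.9 grip 0.425 F [ 0.1 -0.5 -6.1]
px [506. 254.] 2547 z 14.0 rect [592.3 -14.3] [180.1 197. ] ang 106.9
px [408. 223.] 807 z 14.1 rect [632.   46.2] [53.2 68.1] ang 106.6
px [543. 251.] 851 z 14.1 rect [641.9 -46.8] [68.3 68.5] ang 106.8
px [ 24. 252.] 310 z 15.6 rect [556.5 263.6] [41.  15.9] ang 21.9
px [555. 369.] 491 z 14.1 rect [577.6 -75.5] [38.5 79.7] ang 90.3
```

View pics/w13.png

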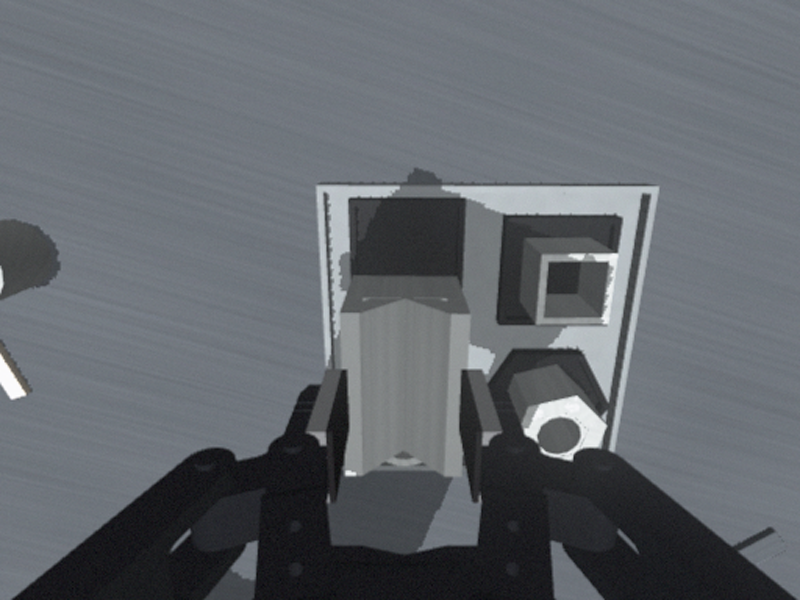

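The V-block is aligned with the oblong dish, seen at (407,237), and the tube is clear of the right finger. Lowering and releasing it.

```bash
python3 -m pendant '[[[1,0,0,-0.04,0],[1,0,0,-0.07,0],[1,0,0,-0.09,0],[1,0,0,-0.1,0],[1,0,0,-0.106,0],[1,0,0,-0.109,0],[1,0,0,-0.111,0],[1,0,0,-0.111,0],[1,0,0,-0.112,0],[1,0,0,-0.112,0],[1,0,0,-0.112,0]]]'; python3 -m pendant '[[[-0.4,0,0,0,0],[-0.4,0,0,0,0],[-0.4,0,0,0,0],[-0.4,0,0,0,0],[-0.4,0,0,0,0],[-0.4,0,0,0.02,0],[-0.4,0,0,0.06,0],[-0.4,0,0,0.1,0],[-0.4,-0.02,0,0.14,0],[-0.4,-0.06,0,0.16,0],[-0.4,-0.1,0,0.18,0],[-0.4,-0.13,0,0.18,0],[-0.4,-0.13,0,0.18,0],[-0.4,-0.13,0,0.18,0],[-0.4,-0.13,0,0.18,0]]]'; python3 look.py w14 42 56; python3 look.py w14 22 56
```

```text
time_s: 26.0
eef_pos: [616.1, 41.5, 22.1]
ee_rot: [-0.001, 0.804, -0.595, 0.001]
force: [-5.1, 1.2, 7.1]
grip_width: 0.427
time_s: 27.5
eef_pos: [486.2, 41.3, 199.9]
ee_rot: [-0.0, 0.804, -0.595, 0.0]
force: [-0.2, 0.8, 0.3]
grip_width: 0.697
t 27.5 tcp [486.2  41.3 199.9] yaw -73.1 grip 0.697 F [-0.2  0.8  0.3]
px [443.  53.] 887 z 47.3 rect [611.4  54. ] [58.6 13. ] ang 16.4
px [491.  54.] 993 z 47.2 rect [618.9  28.2] [59.4 13.9] ang 15.8
px [622.  52.] 1027 z 47.9 rect [642.2 -45.6] [40.3 41. ] ang 107.4
px [602. 210.] 1707 z 47.1 rect [553.4 -74.1] [57.1 50.9] ang 1.6
px [460. 210.] 668 z 47.1 rect [526.7  15.3] [44.2 43.2] ang 63.3
t 27.55 tcp [486.2  41.3 199.8] yaw -73.1 grip 0.699 F [ 0.4 -0.1 -0.1]
px [467.  54.] 3162 z 44.0 rect [615.6  41.1] [60.1 40.2] ang 16.3
px [67. 44.] 2310 z 38.7 rect [551.2 276.9] [43.8 43.5] ang 36.5
px [617.  53.] 1835 z 44.8 rect [642.2 -45.6] [40.3 41.1] ang 107.7
px [598. 208.] 2248 z 46.7 rect [553.6 -73.9] [50.4 57.6] ang 121.6
px [460. 210.] 911 z 46.7 rect [527.   15.3] [44.  43.6] ang 45.6
```

View pics/w14.png

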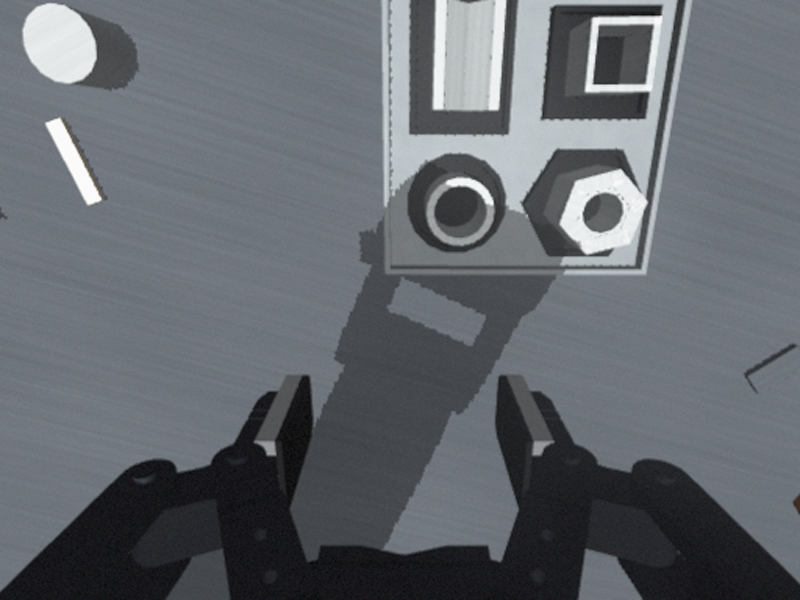

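All four are seated in this view. Before handing in, I'll check that each top is level and that the slug and block haven't moved.

Run:
```python
from h import *
z=np.load('w14.npz'); W=z['W']
for nm,c,r in [('tube',(642.2,-45.6),30),('nut',(553.5,-73.9),30),('sleeve',(527,15.3),24),('vb',(615.6,41.1),37)]:
    k=(np.hypot(W[...,0]-c[0],W[...,1]-c[1])<r)&(W[...,2]>45)&(W[...,2]<52)&(z['d']>0); Q=W[k]
    A=np.c_[Q[:,:2]-c,np.ones(len(Q))]; s=np.linalg.lstsq(A,Q[:,2],rcond=None)[0]; print(nm,'slope',s[:2].round(3),'z',s[2].round(2))
p,d=vision.capture('top'); X,m=cloud(d,'top')
for nm,(u,v) in dict(slug=(254,280),block=(207,342)).items():
    u,v=u*.64,v*.64; w=np.zeros(d.shape,bool); w[int(v)-17:int(v)+17,int(u)-17:int(u)+17]=1
    k=w&(X[...,2]>30); print(nm,cv2.minAreaRect(X[k][:,:2].astype(np.float32)))
cv2.imwrite('pics/top9.png',cv2.resize(p[:,:,::-1],(800,600)))
```

```text
tube slope [0.002 0.005] z 47.97
nut slope [-0.003  0.   ] z 47.13
sleeve slope [0.001 0.001] z 47.15
vb slope [-0.    -0.001] z 47.64
slug ((486.64154052734375, 154.63552856445312), (321.6099853515625, 41.29267120361328), 62.7677001953125)
block ((443.7720642089844, 205.52996826171875), (70.13419342041016, 396.1481628417969), 4.857335567474365)
```

View pics/top9.png

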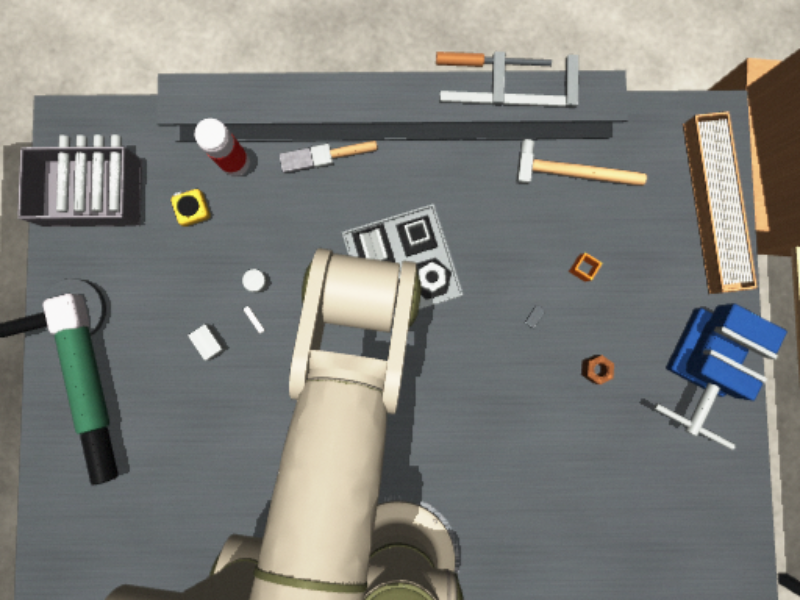

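The final top view shows the slug at (254,280) and the block at (207,342), at the same pixels as at the start. The rectangle fit for those two in the last script is not valid because the depth mask had outliers. All four part tops are level (slope at most 0.005).

Run:
```python
from rig import order
print(order.finish_job())
```

```text
the job is handed in; nothing more can be done
None
```

The nut, tube, sleeve and V-block are all in their own dishes, released, and the job was handed in at about 28 s of the 93 s allowed. The hand-in reported no verdict.

- **Placement:** the last wrist view put every part within about 2 mm of its dish centre. Tops were at 47.1–48.0 mm, against 48 mm for a part seated on the dish floor. All tops were level to within 0.005 rad, and the V-block sits groove up.
- **Parts left alone:** in the final top view the solid offcut and plain block are at the same pixels as at the start. The offcut also measured at its starting position in the wrist view. The orange tube and brown nut were not touched.
- **Checks that failed or disagreed:** the last numeric fit of the offcut and block from the top camera was spoiled by stray depth points, so the block's position rests on the picture alone. The tube's top read about 0.8 mm higher than the nut's and sleeve's, which is well within tolerance.

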